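Set the length stop of the cinnamon cutter and load a quill

TASK

Set up the cinnamon cutter: pull the red knob, bring the length stop out of its parking slot towards the knife to the first hole, and let the plunger snap fully home there, without forcing the stop. Then lay the cinnamon quill in the feed bed, across the knife gap, and slide its end gently up until it presses lightly on the face of the stop; leave it lying there touching the stop. Quills are brittle, so do not ram it, and leave the other things on the counter where they are.

Things in the scene. Friction and masses are not known exactly. Their poses are not given: they have to be found in the camera images.
- cutter: Hand-lever cinnamon cutter, fixed. Origin at counter level; x points from the feed bed to the index bar and knife post, y along the bed, from knife to stop, z up. Green base: x -62 to 118, y -155 to 150 mm, top at 26 mm. Bed centre line at x = -35. The knife arm is latched open on a post at x = 100, y = -65 mm and leans back to +x, up to z = 300 mm.
- bed (a point): Point on the floor of the feed bed, on its centre line at the knife gap: (-35, -65, 40) mm in the cutter's frame, axes as the cutter's. The flat steel floor is 28 mm wide between two guide lips 8 mm wide and 3 mm high; it runs from y = -90 to y = 170 mm from this point, with a 6 mm gap for the knife at y = 0.
- stop (a joint): Place of the grey length stop along the index bar, m; grows towards the knife (cutter -y). -0.003 to 0.003 at the start, with the pin in the bar's long parking slot. The first hole lies somewhere between 0.033 and 0.047: feel for it. A pin let go at 0.020 to 0.030 lands on the flat before it and rides there. Friction about 1.5 N, and some 1.5 N more while the pin rides.
- index_bar_nominal (a point): Nominal middle of the parking slot on the index bar's top, at (30, 95, 50) mm in the cutter's frame. The aluminium bar (26 mm wide, along y) was trimmed by hand, so slot and holes really lie up to 7 mm either way along y from nominal. The slot is 30 mm long, first hole 40 mm from its middle towards the knife, more holes each 28 mm on; holes 10 mm, pin 8 mm, flat-ended, no lead-in.
- plunger (a joint): Lift of the plunger pin in the stop, m: 0 = fully home in a hole or slot, 0.008 = just out, riding on the bar, 0.012 = end of its travel. The spring pushes it down with 5.6 N at 0, 8.4 N at 0.008 and 9.8 N at 0.012. Once it is in, the pin must not be loaded sideways with more than 18 N.
- knob (a point): Centre of the plunger's red knob, an upright cylinder 32 mm across and 24 mm high on the middle of the stop; it rises with the plunger. Home, it is 104 mm above the counter. Below it stand a barrel 24 mm across (top 20 mm below this point when home) and the stop's grey body, 46 x 44 mm (top 35 mm below).
- stop_face (a point): Centre of the stop's steel face, which looks towards the knife (cutter -y); 30 mm wide, 4 to 30 mm above the bed floor, this point 10 mm above it on the bed's centre line; axes as the cutter's. From the knob's axis it lies 65 mm in cutter -x and 12 mm in cutter -y; at cutter y = 83 mm minus joint stop.
- quill_mid (a point): Middle of the loose cinnamon quill, a brown stick 180 mm long and 20 mm across, about 30 g; x along it. It lies before the cutter on its rolled edges, a flat foot 12 mm wide, so it does not roll. This point is 10 mm above what it lies on. In the bed, fingertips more than 6 mm below this point would meet the guide lips.
- quill_end_a (a point): Centre of one end of the quill (90 mm along its x). Either end may go against the stop; pressed on it with more than 12 N the quill cracks.
- quill_end_b (a point): Centre of the other end of the quill (90 mm along its -x).
- spice_jar: Bystander: jar of orange-brown spice with a brass lid, 76 mm across, 130 mm high; origin under its centre.
- mortar: Bystander: brass mortar 104 mm across, 84 mm high, with its pestle leaning in it (138 mm high in all); origin under its centre.
- tea_tin: Bystander: red tin with a brass lid, 77 x 77 x 119 mm; origin under its centre.
Not all that is in view belongs to the job. Leave any purple look-alike of the part that bears quill_mid alone.

How it is judged:
On the way, in this order (a step that is already met when the one before it is completed fails the run):
1. the stop stands at the first hole with the plunger fully home (value of joint stop between 0.03 and 0.05 m and value of joint plunger below 0.002 m), for 0.2 s.
2. the quill lies in the bed and its end presses lightly on the locked stop's face (all of step 1 and x of quill_mid in the frame of bed between -0.006 and 0.006 m and z of quill_mid in the frame of bed between 0.006 and 0.014 m and angle between the x axis of quill_mid and the y axis of bed, either way round below 0.07 rad and (y of quill_end_a in the frame of stop_face between -0.0025 and 0.002 m or y of quill_end_b in the frame of stop_face between -0.0025 and 0.002 m) and contact force between quill and stop above 0.5 N), for 0.05 s.
At the end, for the whole second after the job is handed in: The stop is at the first hole (joint stop 0.030 to 0.050) with the plunger home (less than 2 mm up); the quill lies at rest in the feed bed (middle within 6 mm of the centre line and within 4 mm of its resting height, along the bed within 0.07 rad) with one end within 2.5 mm of the stop's face (all of step 1 and x of quill_mid in the frame of bed between -0.006 and 0.006 m and z of quill_mid in the frame of bed between 0.006 and 0.014 m and angle between the x axis of quill_mid and the y axis of bed, either way round below 0.07 rad and (y of quill_end_a in the frame of stop_face between -0.0025 and 0.002 m or y of quill_end_b in the frame of stop_face between -0.0025 and 0.002 m) and linear speed of quill below 0.02 m/s); the robot touches nothing.
It fails at once if the stop is forced while pinned: more than 18 N on the pin while it sits in a hole or slot (contact force between pin and anything else above 18 N and value of joint plunger below 0.006 m).
It fails at once if the brittle quill is rammed: more than 12 N between quill and stop (contact force between quill and stop above 12 N).
It fails at once if a bystander is moved by more than 20 mm (distance of any of spice_jar, mortar, tea_tin from where it was at the start of the episode above 0.02 m).
It also fails if it takes over 58 s, if anything falls off the work surface, if the arm or the gripper's body presses on something with over 40 N, if the wrist force passes 120 N, or if a joint passes its speed limit or range.

ROBOT

A 6-joint arm with a two-finger parallel gripper is mounted at the origin on the work surface. World frame = base frame: x ahead of the robot, y to its left, z up, the work surface at z = 0. Lengths are in m, angles in rad, forces in N, time in s.
With the tool pointing down it reaches from about 0.375 to 0.9 m from the base axis. Payload 3.1 kg.
Tool frame: the origin (TCP) lies at the centre of the arm's flange, where the gripper is bolted on; the fingertips stand 173 mm ahead of it and the grasp point (between the pads) lies 155 mm ahead of it (tip_extent is the distance from the TCP to the fingertips, in m); z points along the fingers, y is the direction in which the jaws open and shut (so a half turn about z gives the same grasp; the last joint's range is limited). The gripper opens to 85 mm and grips with 20 to 120 N. Pads are 22 mm wide; open, the fingers measure 114 mm over their backs; the gripper's body (76 mm by 85 mm) begins 54 mm behind the grasp point. The pads swing forward as they close: fully open they stand 13 mm farther back than shut.
Start: joints at [1.077, 0.527, 1.433, -0, 1.181, -0.178], TCP at [0.194, 0.594, 0.405] pointing down, gripper open.
Joint ranges: [-3.08, 3.08], [-0.75, 2.2], [0.22, 2.44], [-1.43, 4.57], [0, 2.65], [-2.85, 2.85]. Speed limits (rad/s): [2.79, 2.79, 3.14, 3.14, 3.14, 3.14].

INTERFACE

Orientations are given as a unit quaternion [x, y, z, w].
In Python, from station import sense, snapshot, sign_off, tip_extent gives the robot as it stands. The module is installed in compiled form; this text tells all that it offers.
- The arm moves only by the tool servo_tool, never from a script. Its argument "rows" is a list of rows, each a list of 3 entries, a list of its own where there are three numbers: the shift along the tool's x, y, z in mm, then the turn about the tool's z in degrees, then the opening, from -1 (shut) to 1 (fully open), so that 0 is half open. A call has 1 to 8 rows; each row is the pose to reach, as a shift and turn from the pose measured when the call began, along the tool's axes at that moment; what a row does not reach only later rows make up. A row lasts 1/10 s, in which the tool goes at most 50 mm and 8.59 degrees, less where a joint would pass 70% of its speed; a pose out of reach is approached as far as the arm can. A call with a gripper value outside its range is refused whole. The fingers move at their own pace and stop on an object; "force" is the grip in N (left out, the last holds). Time passes only in rows, so rows that repeat a pose let the fingers close. It gives the time, the measured TCP pose, the force and the opening at its end, in the units of the state.
- sense(): the state, without advancing time (a new reading comes with each control period).
- snapshot(name): name is "side" or "top" or "wrist"; returns a dict with "image" (400x640x3 uint8, blue, green, red), "z_map" (400x640 float32, m along the optical axis (not along the pixel's ray), 0 where there is no reading), "vertical_fov" (degrees; the focal length in pixels is half the picture's height over the tangent of half this angle, whatever the lens; pixels are square), "cx", "cy" (the principal point, pixels), "k1" (the pictures are not rectified: a ray, as slopes to the right and down, at radius r is drawn at 1 + k1 r^2 times it, then the intrinsics apply), "cam_to_world" (4x4, takes a point from camera to world coordinates). Camera axes: x right, y down, z forward; pixel columns grow to the right and rows downward; lengths in m; the calibration is good to about 2 mm. A picture is of the moment at which its call begins.
- sign_off(): hands the job in, once; it reports no verdict.
The state is a dict: "t": time; "q": joint angles; "qd": joint speeds; "tau": joint torques, N m; "tcp_pos": TCP position; "tool_rot": TCP orientation; "force": force on the tool from outside, world axes, zero at the start; "ft_torque": the same for the moment, N m; "finger_gap": opening from 0.0 (shut) to 1.0 (fully open).
Only numpy, scipy, OpenCV 4.12 (cv2) and the standard library are available. Lean on these libraries where they do the work, as an engineer would, in place of code of your own. Each camera call takes 0.05 s, during which the arm holds its last target. There are 200 camera calls.

## Working session

There is one attempt and no reset: what is moved stays moved. The work goes in short steps, Python scripts to look and compute and a tool call to move; the robot and the scene stay as the last step left them, time stands still between calls to the robot, and variables do not carry over. Pictures are saved under pics/ and viewed, about 8 in all and at most 12, crops included, and the job is handed in when it is done.

Besides the shell and the picture viewer there is one more tool, called after "Emit:" as name(argument=value, ...), one argument or row to a line, values as JSON. servo_tool: Moves the arm, as the interface text tells. Its arguments: {"type":"object","properties":{"rows":{"type":"array"},"force":{"type":"number"}},"required":["rows"]}

```bash
mkdir -p pics; cat > h.py <<'E'
import numpy as np, cv2
from station import sense, snapshot, sign_off, tip_extent
def grab(n,tag):
    s=snapshot(n); cv2.imwrite(f'pics/{tag}.png',s['image']); np.save(f'pics/{tag}.npy',s,allow_pickle=True); return s
def load(tag): return np.load(f'pics/{tag}.npy',allow_pickle=True).item()
def ray(s,u,v):
    h=s['image'].shape[0]; f=h/2/np.tan(np.radians(s['vertical_fov'])/2)
    K=np.array([[f,0,s['cx']],[0,f,s['cy']],[0,0,1.]])
    p=cv2.undistortPoints(np.array(np.stack([u,v],-1),float).reshape(-1,1,2),K,np.array([s['k1'],0,0,0.]))[:,0]
    d=np.c_[p,np.ones(len(p))]; return d
def pts(s,u,v):
    u=np.atleast_1d(u);v=np.atleast_1d(v)
    z=s['z_map'][np.int32(v),np.int32(u)]; P=ray(s,u,v)*z[:,None]
    T=s['cam_to_world']; return P@T[:3,:3].T+T[:3,3]
def plane(s,u,v,z):
    d=ray(s,np.atleast_1d(u),np.atleast_1d(v)); T=s['cam_to_world']; d=d@T[:3,:3].T
    return T[:3,3]+d*((z-T[2,3])/d[:,2])[:,None]
E
python3 - <<'E'
from h import *
for n in ('top','side','wrist'):
    s=grab(n,n+'0'); print(n,s['vertical_fov'],s['cx'],s['cy'],s['k1'],s['cam_to_world'].round(3).tolist())
cv2.imwrite('pics/a.png',np.vstack([load('top0')['image']]))
print(sense(),tip_extent)
E
```

```text
top 53.696273860222306 315.39229318124427 190.8016823916243 -0.06827807961178015 [[-0.013, -0.996, 0.093, 0.368], [-1.0, 0.015, 0.013, 0.013], [-0.014, -0.093, -0.996, 1.149], [0.0, 0.0, 0.0, 1.0]]
side 50.43142184419946 316.67668155512615 202.52355252578926 -0.014761305733858001 [[0.86, -0.375, 0.347, 0.115], [-0.511, -0.649, 0.564, -0.579], [0.014, -0.662, -0.75, 0.889], [0.0, 0.0, 0.0, 1.0]]
wrist 71.29189180496331 312.99073064688656 202.5613884147155 -0.04831986584733098 [[0.311, 0.918, 0.247, 0.131], [0.95, -0.3, -0.082, 0.615], [-0.002, 0.26, -0.966, 0.373], [0.0, 0.0, 0.0, 1.0]]
{'t': 0.15, 'q': array([ 1.07650515e+00,  5.28264707e-01,  1.43360431e+00, -5.34968459e-05,
        1.18142539e+00, -1.78501639e-01]), 'qd': array([ 0.00010762, -0.00353945, -0.00356672,  0.00227184, -0.00109718,
        0.00064804]), 'tau': array([ 7.51603784e-04, -4.42747200e+01, -1.78277010e+01, -2.76004830e-04,
        5.67430092e-03,  1.95283747e-05]), 'tcp_pos': array([0.19395608, 0.59386555, 0.40395192]), 'tool_rot': array([ 1.57229407e-01,  9.87561739e-01, -8.11351362e-04, -2.57512972e-04]), 'force': array([-0.58548342,  0.84801031, -0.9635783 ]), 'ft_torque': array([-0.04808673,  0.03872729,  0.03360957]), 'finger_gap': 0.996342640965333} 0.1734
```

View pics/top0.png

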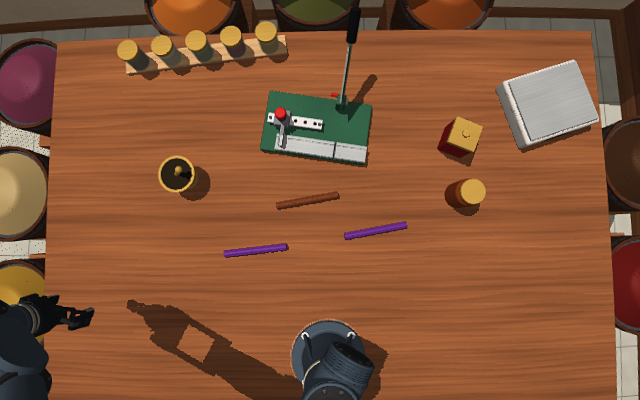

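View pics/side0.png

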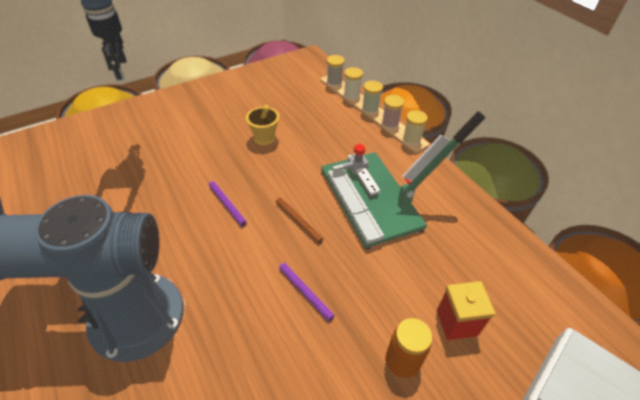

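The top view shows the green cutter at (262–372, 92–163), the red knob at (280,113) and the knife post at about (342,105). The brown quill is at (277–339, 192–206). The two purple sticks at (256,250) and (376,230) are the look-alikes; only the brown stick fits the quill's description.

```bash
python3 - <<'E'
from h import *
s=load('top0'); im=s['image']; hsv=cv2.cvtColor(im,cv2.COLOR_BGR2HSV)
def comp(m):
    n,l,st,_=cv2.connectedComponentsWithStats(m.astype(np.uint8)); i=1+st[1:,4].argmax(); v,u=np.where(l==i); return u,v
H,S,V=cv2.split(hsv)
# cutter
roi=np.zeros_like(H,bool); roi[85:170,255:380]=1
m=(H>60)&(H<95)&(S>90)&roi; u,v=comp(m); P=pts(s,u,v); print('green z',np.percentile(P[:,2],[5,50,95]))
k=(P[:,2]>.018)&(P[:,2]<.034); Q=plane(s,u[k],v[k],.026)
r=cv2.minAreaRect(np.float32(Q[:,:2]*1000)); print('rect',r); print(cv2.boxPoints(r))
# steel bed floor : height 40..43
vv,uu=np.mgrid[85:170,255:380]; uu=uu.ravel();vv=vv.ravel(); P=pts(s,uu,vv)
k=(P[:,2]>.034)&(P[:,2]<.048)&(S[vv,uu]<60)
b=np.zeros_like(H); b[vv[k],uu[k]]=1; ub,vb=comp(b); B=plane(s,ub,vb,.041)
r=cv2.minAreaRect(np.float32(B[:,:2]*1000)); print('bed',r); print(cv2.boxPoints(r))
# knob
m=((H<6)|(H>174))&(S>150)&(V>90); m2=np.zeros_like(m); m2[100:125,270:292]=m[100:125,270:292]; u,v=comp(m2); P=pts(s,u,v)
print('knob px',len(u),u.mean(),v.mean(),P.mean(0),np.percentile(P[:,2],[10,50,90])); t=P[:,2]>.11; print('top',P[t].mean(0),plane(s,u[t].mean(),v[t].mean(),.116))
# quill
roi=np.zeros_like(H,bool); roi[185:213,270:346]=1
P=pts(s,*np.mgrid[270:346,185:213].reshape(2,-1)); uu,vv=np.mgrid[270:346,185:213].reshape(2,-1)
k=P[:,2]>.008; Q=plane(s,uu[k],vv[k],.014); print('quill',k.sum(),cv2.minAreaRect(np.float32(Q[:,:2]*1000)),np.percentile(P[k,2],[50,95]))
w=load('wrist0')
a=cv2.resize(im[80:215,250:390],None,fx=4,fy=4,interpolation=cv2.INTER_CUBIC); cv2.imwrite('pics/crop.png',a)
E
```

```text
green z [0.02215403 0.02619026 0.03064209]
rect ((659.7527465820312, 23.64068603515625), (302.1426696777344, 177.6727752685547), 80.63549041748047)
[[ 547.51874 -110.96234]
 [ 722.82367 -139.87234]
 [ 771.98676  158.24371]
 [ 596.6818   187.15372]]
bed ((603.412841796875, 57.47394943237305), (166.62954711914062, 47.36793518066406), 80.37286376953125)
[[566.1292   -20.706688]
 [612.83     -28.628296]
 [640.6965   135.65459 ]
 [593.99567  143.5762  ]]
knob px 102 279.921568627451 112.43137254901961 [0.67893884 0.11892388 0.11272543] [0.11208031 0.11527766 0.11829916]
top [0.67762996 0.11865387 0.1154363 ] [[0.67745654 0.11859371 0.116     ]]
quill 434 ((451.6512451171875, 58.9245719909668), (200.58975219726562, 64.12203979492188), 85.03069305419922) [0.01811268 0.02334328]
```

View pics/crop.png

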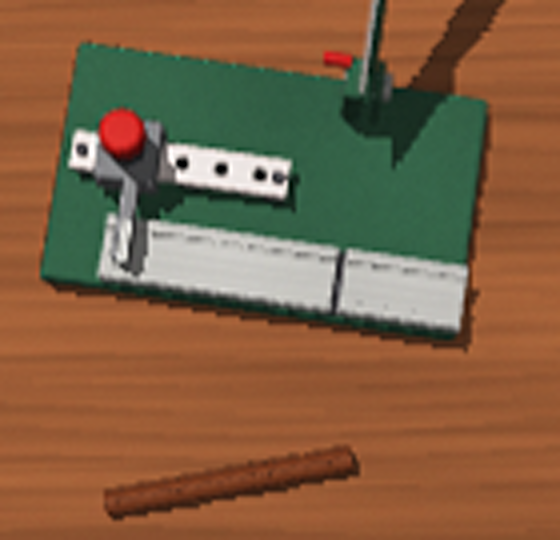

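The crop confirms the brown quill lying in front of the bed, at about (105–355, 450–515) in crop pixels, with no purple near it. The knob and the bar holes are visible, at (182,162), (221,168) and (260,174). The knob at (677, 119) agrees with the base rectangle's prediction of (677.6, 119.5). Next I move above the knob.

Emit:
servo_tool(
  rows=[
    [[-607,-302,0],-8.7,1],
    [[-607,-302,0],-8.7,1],
    [[-607,-302,0],-8.7,1],
    [[-607,-302,0],-8.7,1],
    [[-607,-302,0],-8.7,1],
    [[-607,-302,0],-8.7,1],
    [[-607,-302,0],-8.7,1],
    [[-607,-302,0],-8.7,1],
  ],
  force=40,
)

```text
t: 0.95
tcp_pos: [0.4786, 0.3133, 0.4043]
tool_rot: [0.082, 0.997, -0.001, -0.001]
force: [0.7, 1.5, -0.3]
finger_gap: 1.0
```

```bash
cat >> h.py <<'E'
O=np.array([632.5,30.7]); YAW=np.radians(-9.37)
EX=np.array([np.cos(YAW),np.sin(YAW)]); EY=np.array([-EX[1],EX[0]])
def tocut(p): d=np.asarray(p)[...,:2]*1000-O; return np.stack([d@EX,d@EY],-1)
def fromcut(x,y): return O+x*EX+y*EY
from scipy.spatial.transform import Rotation as R
def shift(x,y,z,head):
    """mm world TCP target, jaw heading deg -> tool shift, turn"""
    s=sense(); M=R.from_quat(s['tool_rot']).as_matrix(); d=M.T@(np.array([x,y,z])-s['tcp_pos']*1000)
    h=np.degrees(np.arctan2(M[1,1],M[0,1])); t=(h-head+90)%180-90
    print('tcp',(s['tcp_pos']*1000).round(1),'cut',tocut(s['tcp_pos']).round(1),'jaw',h.round(2),'q6',s['q'][5].round(2),'tilt',M[:,2].round(3),'F',s['force'].round(1),'gap',round(s['finger_gap'],3),'t',s['t'],'\nSHIFT',d.round(1),'TURN',t.round(2))
E
python3 - <<'E'
from h import *
shift(677.5,119,404,80.6)
E
```

```text
tcp [478.6 313.3 404.3] cut [-197.8  253.8] jaw 80.6 q6 -1.02 tilt [-0.001 -0.001 -1.   ] F [ 0.7  1.5 -0.3] gap 1.0 t 0.95 
SHIFT [-227.9 -159.2    0.4] TURN 0.0
```

Emit:
servo_tool(
  rows=[
    [[-228,-159,20],0,1],
    [[-228,-159,20],0,1],
    [[-228,-159,20],0,1],
    [[-228,-159,20],0,1],
    [[-228,-159,20],0,1],
    [[-228,-159,20],0,1],
    [[-228,-159,20],0,1],
    [[-228,-159,20],0,1],
  ],
)

```text
t: 1.75
tcp_pos: [0.6776, 0.1184, 0.3834]
tool_rot: [0.083, 0.997, -0.001, -0.002]
force: [-0.6, 0.2, -0.1]
finger_gap: 0.999
```

```bash
python3 - <<'E'
from h import *
s=grab('wrist','w1'); shift(677.5,119,257,80.6)
# quill from top0 by colour
s=load('top0'); im=s['image']; lab=cv2.cvtColor(im,cv2.COLOR_BGR2LAB).astype(int)
z=pts(s,*np.mgrid[0:640,0:400].reshape(2,-1))
roi=im[185:213,268:348].astype(int)
V=cv2.GaussianBlur(im,(0,0),.7)[185:213,268:348].max(2); 
t,_=cv2.threshold(V,0,255,cv2.THRESH_OTSU); print('otsu',t)
v,u=np.where(V<t); m=np.zeros((28,80),np.uint8); m[v,u]=1
n,l,st,_=cv2.connectedComponentsWithStats(m); i=1+st[1:,4].argmax(); v,u=np.where(l==i)
r=cv2.minAreaRect(np.float32(plane(s,u+268,v+185,.012)[:,:2]*1000)); print(r,cv2.boxPoints(r).round())
E
```

```text
tcp [677.  119.4 383.7] cut [29.5 94.7] jaw 80.59 q6 -1.39 tilt [-0.003 -0.001 -1.   ] F [-0.6  0.4 -0. ] gap 1.0 t 1.8 
SHIFT [-1.000e+00 -1.000e-01  1.267e+02] TURN -0.01
otsu 130.0
((447.2499694824219, 50.63273620605469), (26.540170669555664, 185.5771942138672), 9.322676658630371) [[419. 140.]
 [449. -43.]
 [475. -39.]
 [445. 144.]]
```

View pics/w1.png

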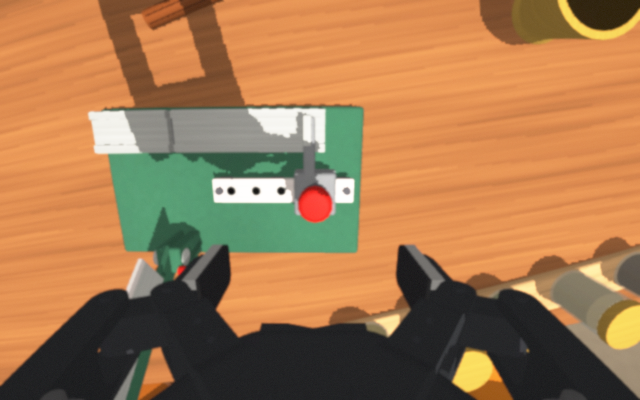

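The wrist view shows the knob at (315,204), the bar holes at (281,191), (256,191) and (231,191), and the stop arm and face at about (308,115–170). The knife post is at about (170,262), clear of the fingers.

```bash
python3 - <<'E'
from h import *
s=load('w1'); im=s['image']; g=cv2.cvtColor(im,cv2.COLOR_BGR2GRAY)
r=g[182:200,214:292]; n,l,st,c=cv2.connectedComponentsWithStats((r<110).astype(np.uint8))
for i in range(1,n):
    if 4<st[i,4]<80: u,v=c[i]+[214,182]; print((u.round(1),v.round(1)),st[i,4],tocut(plane(s,u,v,.050)).round(1))
for u in (219,347): print('screw',tocut(plane(s,u,191,.05)).round(1))
h=cv2.cvtColor(im,cv2.COLOR_BGR2HSV); m=((h[...,0]<6)|(h[...,0]>174))&(h[...,1]>150)&(h[...,2]>150); m[:180]=0;m[225:]=0;m[:,:290]=0;m[:,340:]=0
v,u=np.where(m); P=pts(s,u,v); t=P[:,2]>.112; print('knob',tocut(plane(s,u[t].mean(),v[t].mean(),.116)),t.sum())
mg=(h[...,0]>60)&(h[...,0]<95)&(h[...,1]>90); mg[:100]=0;mg[245:]=0; v,u=np.where(mg);k=abs(pts(s,u,v)[:,2]-.026)<.006; C=tocut(plane(s,u[k],v[k],.026)); print('base ext',C.min(0),C.max(0),cv2.minAreaRect(np.float32(C)))
E
```

```text
(np.float64(230.7), np.float64(190.6)) 34 [[30.5  2.3]]
(np.float64(255.5), np.float64(190.5)) 32 [[30.5 30.2]]
(np.float64(280.9), np.float64(190.4)) 36 [[30.4 58.5]]
screw [[ 30.9 -10.9]]
screw [[ 31.3 132. ]]
knob [[29.1898264  95.68272479]] 877
base ext [ -59.53575148 -149.45268359] [105.98097636 148.9053772 ] ((23.19043731689453, -0.3018798828125), (164.84130859375, 298.70721435546875), 0.14305268228054047)
```

Emit:
servo_tool(
  rows=[
    [[0,1,50],0,1],
    [[0,1,90],0,1],
    [[0,1,120],0,1],
    [[0,1,127],0,1],
    [[0,1,127],0,1],
    [[0,1,127],0,0.2],
    [[0,1,127],0,-0.1],
    [[0,1,127],0,-0.1],
  ],
)

```text
t: 2.6
tcp_pos: [0.6773, 0.1204, 0.2588]
tool_rot: [0.082, 0.997, -0.0, 0.0]
force: [0.2, -0.1, -0.8]
finger_gap: 0.517
```

```bash
python3 - <<'E'
from h import *
s=grab('side','s1'); cv2.imwrite('pics/s1c.png',cv2.resize(s['image'][90:260,280:480],None,fx=3.5,fy=3.5)); shift(677.5,119,257,80.6)
E
```

```text
tcp [677.2 120.3 258.4] cut [29.5 95.7] jaw 80.59 q6 -1.39 tilt [-0.    -0.001 -1.   ] F [-1.1  0.5 -0.2] gap 0.459 t 2.65 
SHIFT [-0.6 -1.2  1.4] TURN -0.01
```

View pics/s1c.png

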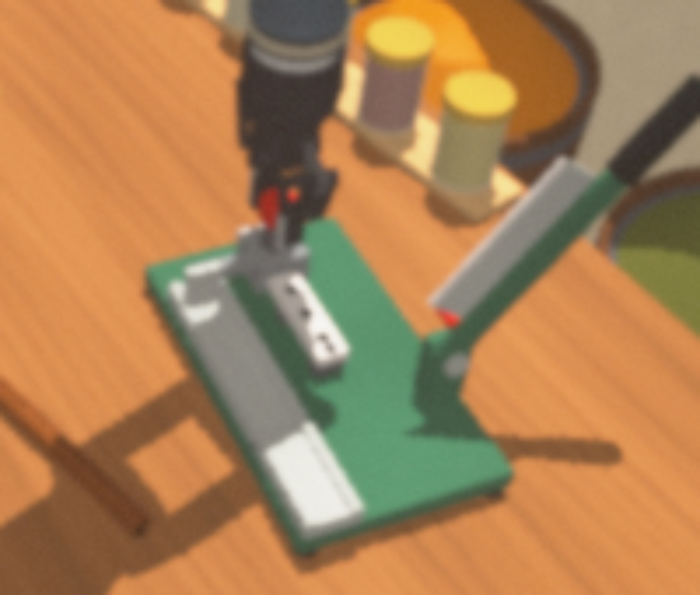

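The fingers straddle the red knob, at about (275,205) in the crop. I close on it.

Emit:
servo_tool(
  rows=[
    [[0,0,1],0,-0.5],
    [[0,0,1],0,-0.8],
    [[0,0,1],0,-1],
    [[0,0,1],0,-1],
    [[0,0,1],0,-1],
  ],
  force=50,
)

```text
t: 3.15
tcp_pos: [0.6772, 0.1202, 0.2585]
tool_rot: [0.082, 0.997, -0.001, 0.0]
force: [-2.6, 0.4, 6.1]
finger_gap: 0.358
```

Emit:
servo_tool(
  rows=[
    [[0,0,-3],0,-1],
    [[0,0,-6],0,-1],
    [[0,0,-9],0,-1],
    [[0,0,-10.5],0,-1],
    [[0,0,-10.5],0,-1],
    [[0,0,-10.5],0,-1],
  ],
)

```text
t: 3.75
tcp_pos: [0.6771, 0.1202, 0.2683]
tool_rot: [0.082, 0.997, -0.001, -0.0]
force: [1.8, 0.1, -10.6]
finger_gap: 0.359
```

```bash
python3 - <<'E'
from h import *
shift(*(fromcut(29.5,60)),268,80.6)
E
```

```text
tcp [677.1 120.2 268.3] cut [29.4 95.6] jaw 80.59 q6 -1.39 tilt [-0.001 -0.001 -1.   ] F [  1.8   0.1 -10.6] gap 0.359 t 3.75 
SHIFT [ -0.1 -35.6   0.3] TURN -0.01
```

Emit:
servo_tool(
  rows=[
    [[0,-4,0],0,-1],
    [[0,-9,0],0,-1],
    [[0,-14,0],0,-1],
    [[0,-19,0],0,-1],
    [[0,-24,0],0,-1],
    [[0,-29,0],0,-1],
    [[0,-32,0],0,-1],
    [[0,-32,0],0,-1],
  ],
)

```text
t: 4.55
tcp_pos: [0.6717, 0.0878, 0.2683]
tool_rot: [0.082, 0.997, -0.001, -0.001]
force: [1.6, -1.4, -9.5]
finger_gap: 0.359
```

```bash
python3 - <<'E'
from h import *
s=grab('top','t1');shift(*(fromcut(29.5,60)),268,80.6)
a=cv2.resize(s['image'][80:215,250:390],None,fx=4,fy=4,interpolation=cv2.INTER_CUBIC); cv2.imwrite('pics/crop2.png',a)
E
```

```text
tcp [671.8  87.9 268.3] cut [29.4 62.8] jaw 80.58 q6 -1.44 tilt [-0.001 -0.002 -1.   ] F [ 1.8 -2.1 -8.6] gap 0.36 t 4.6 
SHIFT [-0.1 -2.8  0.3] TURN -0.02
```

Emit:
servo_tool(
  rows=[
    [[0,0,2],0,-1],
    [[0,0,2],0,-0.18],
    [[0,0,2],0,-0.18],
    [[0,0,5],0,-0.18],
    [[0,0,5],0,-0.18],
  ],
)

```text
t: 5.1
tcp_pos: [0.6717, 0.088, 0.2638]
tool_rot: [0.082, 0.997, -0.001, -0.0]
force: [0.9, 0.8, -0.5]
finger_gap: 0.411
```

Emit:
servo_tool(
  rows=[
    [[0,-0.4,0],0,-0.18],
    [[0,-0.8,0],0,-0.18],
    [[0,-1.2,0],0,-0.18],
    [[0,-1.6,0],0,-0.18],
    [[0,-2,0],0,-0.18],
  ],
)

```text
t: 5.6
tcp_pos: [0.6714, 0.0861, 0.2638]
tool_rot: [0.082, 0.997, -0.001, -0.0]
force: [0.7, 0.7, -0.0]
finger_gap: 0.409
```

```bash
python3 - <<'E'
from h import *
shift(*(fromcut(29.5,58.5)),268,80.6)
E
```

```text
tcp [671.4  86.1 263.8] cut [29.4 61. ] jaw 80.58 q6 -1.44 tilt [-0.001 -0.002 -1.   ] F [ 0.7  0.7 -0. ] gap 0.409 t 5.6 
SHIFT [-0.1 -2.5 -4.1] TURN -0.02
```

Emit:
servo_tool(
  rows=[
    [[0,-0.4,0],0,-0.18],
    [[0,-0.8,0],0,-0.18],
    [[0,-1.2,0],0,-0.18],
    [[0,-1.6,0],0,-0.18],
    [[0,-2,0],0,-0.18],
  ],
)

```text
t: 6.1
tcp_pos: [0.6712, 0.0852, 0.2638]
tool_rot: [0.082, 0.997, 0.0, -0.0]
force: [0.8, 5.2, -0.5]
finger_gap: 0.412
```

Emit:
servo_tool(
  rows=[
    [[0,-0.3,0],0,-0.18],
    [[0,-0.6,0],0,-0.18],
    [[0,-0.9,0],0,-0.18],
    [[0,-1.2,0],0,-0.18],
    [[0,-1.5,0],0,-0.18],
  ],
)

```text
t: 6.6
tcp_pos: [0.671, 0.0844, 0.2638]
tool_rot: [0.082, 0.997, 0.001, 0.0]
force: [1.0, 6.3, 0.2]
finger_gap: 0.409
```

```bash
python3 - <<'E'
from h import *
shift(*(fromcut(29.5,58.5)),268,80.6)
s=grab('side','s2'); cv2.imwrite('pics/s2c.png',cv2.resize(s['image'][120:210,320:420],None,fx=6,fy=6,interpolation=cv2.INTER_CUBIC))
E
```

```text
tcp [671.   84.4 263.8] cut [29.3 59.2] jaw 80.56 q6 -1.45 tilt [ 0.001  0.002 -1.   ] F [1.  6.3 0.2] gap 0.409 t 6.6 
SHIFT [-0.2 -0.7 -4.2] TURN -0.04
```

View pics/s2c.png

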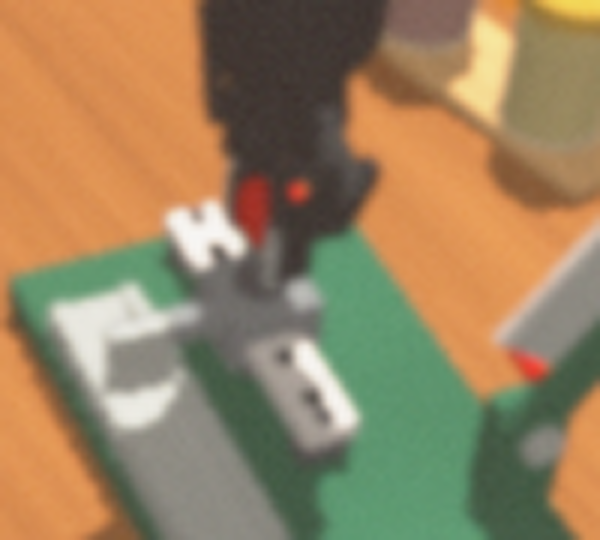

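The crop shows the stop over the bar, with the slot end uncovered at (205,235) and the knob between the fingers at (252,205). I check the knob height by depth.

```bash
python3 - <<'E'
from h import *
for t in ('s1','s2'):
    s=load(t); h=cv2.cvtColor(s['image'],cv2.COLOR_BGR2HSV); m=((h[...,0]<6)|(h[...,0]>174))&(h[...,1]>150)&(h[...,2]>90)
    M=np.zeros_like(m); M[140:165,350:372]=m[140:165,350:372]; v,u=np.where(M); P=pts(s,u,v); k=(u<366)
    C=np.c_[tocut(P),P[:,2]*1000]; print(t,len(u),np.percentile(C[:,2],[5,25,50,75,95]).round(1), (u.min(),u.max(),v.min(),v.max()),np.median(C,0).round(1))
    for vv in range(140,165):
        j=(v==vv)&(u<366)
        if j.any(): print(vv,u[j].min(),u[j].max(),C[j].mean(0).round(1))
E
```

```text
s1 52 [104.6 114.1 116.6 118.7 145.4] (np.int64(354), np.int64(364), np.int64(144), np.int64(154)) [ 20.8  91.5 116.6]
144 356 358 [ 29.7 107.1 117. ]
145 355 363 [ 26.9  92.6 125.9]
146 354 364 [ 24.   86.6 128.1]
147 354 363 [ 22.   89.1 123.1]
148 354 359 [ 20.6  91.1 118.3]
149 354 359 [ 18.4  86.4 119.3]
150 355 358 [ 19.5  87.8 114.2]
151 355 358 [ 18.9  86.1 112.1]
152 355 357 [ 19.   88.5 106.4]
153 356 357 [ 20.   86.8 103.8]
154 357 357 [ 20.7  84.5 101.9]
s2 51 [114.9 122.2 124.6 126.3 150. ] (np.int64(359), np.int64(370), np.int64(149), np.int64(159)) [ 21.1  59.  124.6]
149 362 362 [ 30.7  78.  122.4]
150 361 363 [ 28.2  73.  123.7]
151 360 364 [ 25.1  67.1 126. ]
152 360 364 [ 23.8  64.2 125.2]
153 359 364 [ 20.6  60.6 125.7]
154 359 364 [ 19.8  58.7 124. ]
155 360 364 [ 20.   55.7 122.9]
156 360 363 [ 18.3  54.8 120.6]
157 360 363 [ 18.5  54.3 117.3]
158 361 363 [ 19.1  52.2 115.3]
159 362 362 [ 20.6  54.1 109.5]
```

Emit:
servo_tool(
  rows=[
    [[0,-0.4,0],0,-0.18],
    [[0,-0.8,0],0,-0.18],
    [[0,-1.2,0],0,-0.18],
    [[0,-1.6,0],0,-0.18],
    [[0,-2,0],0,-0.18],
  ],
)

```text
t: 7.15
tcp_pos: [0.6707, 0.0827, 0.2636]
tool_rot: [0.082, 0.997, 0.001, 0.0]
force: [0.7, 4.9, -2.3]
finger_gap: 0.408
```

```bash
cat > kn.py <<'E'
from h import *
s=grab('side','sk'); h=cv2.cvtColor(s['image'],cv2.COLOR_BGR2HSV); m=((h[...,0]<6)|(h[...,0]>174))&(h[...,1]>150)&(h[...,2]>90)
M=np.zeros_like(m); M[140:172,350:376]=m[140:172,350:376]; v,u=np.where(M); P=pts(s,u,v)
print('knob z med',np.median(P[:,2]*1000).round(1),len(u)); shift(*(fromcut(29.5,58.5)),268,80.6)
E
python3 kn.py
```

```text
knob z med 123.6 48
tcp [670.7  82.6 263.5] cut [29.2 57.4] jaw 80.55 q6 -1.45 tilt [ 0.001  0.002 -1.   ] F [ 1.3  4.4 -2.7] gap 0.41 t 7.2 
SHIFT [-0.3  1.1 -4.5] TURN -0.05
```

Emit:
servo_tool(
  rows=[
    [[0,-0.3,0],0,-0.18],
    [[0,-0.6,0],0,-0.18],
    [[0,-0.9,0],0,-0.18],
    [[0,-1.2,0],0,-0.18],
    [[0,-1.5,0],0,-0.18],
  ],
)

```text
t: 7.7
tcp_pos: [0.6703, 0.0806, 0.2635]
tool_rot: [0.082, 0.997, 0.001, -0.0]
force: [0.5, 1.7, -1.6]
finger_gap: 0.415
```

```bash
python3 kn.py
```

```text
knob z med 115.9 40
tcp [670.3  80.6 263.5] cut [29.2 55.4] jaw 80.54 q6 -1.45 tilt [ 0.     0.002 -1.   ] F [ 0.2  0.8 -0.6] gap 0.409 t 7.75 
SHIFT [-0.3  3.1 -4.5] TURN -0.06
```

The knob is now at 115.9 mm, so it has dropped 8 mm and snapped home. I release it, rise, and go over the quill.

Emit:
servo_tool(
  rows=[
    [[0,2,0],0,-0.18],
    [[0,2,0],0,0.2],
    [[0,2,0],0,1],
    [[0,2,-30],0,1],
    [[0,2,-80],0,1],
    [[0,2,-110],0,1],
  ],
)

```text
t: 8.35
tcp_pos: [0.6713, 0.0823, 0.3768]
tool_rot: [0.082, 0.997, 0.001, 0.002]
force: [1.1, 0.2, -0.1]
finger_gap: 1.002
```

```bash
python3 - <<'E'
from h import *
shift(449,51,330,9.3)
E
python3 kn.py
```

```text
tcp [671.3  82.3 376.8] cut [29.9 57.2] jaw 80.54 q6 -1.45 tilt [ 0.004  0.001 -1.   ] F [ 1.1  0.2 -0.1] gap 1.002 t 8.35 
SHIFT [214.3 -67.4  45.8] TURN 71.24
knob z med 116.3 91
tcp [672.5  82.3 382.2] cut [31.  57.5] jaw 80.55 q6 -1.45 tilt [ 0.014  0.001 -1.   ] F [ 1.3 -1.   3.4] gap 1.002 t 8.4 
SHIFT [  3.1   0.7 114.2] TURN -0.05
```

Emit:
servo_tool(
  rows=[
    [[50,-16,0],8.5,1],
    [[100,-32,10],17,1],
    [[150,-48,20],25.5,1],
    [[200,-64,30],34,1],
    [[214,-67,46],42.5,1],
    [[214,-67,46],51,1],
    [[214,-67,46],59.5,1],
    [[214,-67,46],68,1],
  ],
)

```text
t: 9.2
tcp_pos: [0.4508, 0.0513, 0.3333]
tool_rot: [0.628, 0.778, 0.004, 0.005]
force: [0.4, 0.2, -0.1]
finger_gap: 0.993
```

Emit:
servo_tool(
  rows=[
    [[0,0,0],3,1],
    [[0,0,0],3,1],
    [[0,0,0],3,1],
  ],
)

```text
t: 9.5
tcp_pos: [0.4508, 0.0512, 0.3334]
tool_rot: [0.648, 0.762, 0.005, 0.005]
force: [-0.2, -1.5, -0.3]
finger_gap: 0.998
```

```bash
python3 - <<'E'
from h import *
s=grab('wrist','w2'); shift(449,51,170,9.3)
E
```

```text
tcp [450.8  51.2 333.4] cut [-182.6   -9.3] jaw 9.27 q6 -0.3 tilt [ 0.014  0.    -1.   ] F [ 0.5  0.3 -0.9] gap 1.003 t 9.55 
SHIFT [  0.4  -4.1 163.3] TURN -0.03
```

View pics/w2.png

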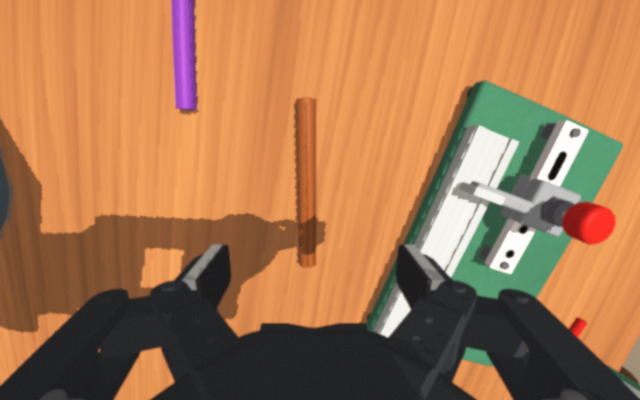

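The brown quill runs from (306,98) to (307,267) between the fingers, and a purple stick is at (185,50), well clear. The stop now stands further along the bar, with the slot visible at (557,165).

```bash
python3 - <<'E'
from h import *
s=load('w2'); im=s['image']; v,u=np.mgrid[85:285,285:330].reshape(2,-1); P=pts(s,u,v)
k=(P[:,2]>.0075)&(P[:,2]<.03); print(np.percentile(P[k,2],[5,50,95]))
m=np.zeros(im.shape[:2],np.uint8); m[v[k],u[k]]=1; n,l,st,_=cv2.connectedComponentsWithStats(m); i=1+st[1:,4].argmax(); v,u=np.where(l==i)
print(st[i]); Q=plane(s,u,v,.014); r=cv2.minAreaRect(np.float32(Q[:,:2]*1000)); print(r,cv2.boxPoints(r).round(1).tolist())
# colour based
h=cv2.cvtColor(im,cv2.COLOR_BGR2HSV)[85:285,285:330]; c=im[85:285,285:330]
for y in (40,90,110): print([tuple(x) for x in h[y,5:40:4]])
# bed in this view, steel at z .040-.043
v,u=np.mgrid[110:350,370:525].reshape(2,-1); P=pts(s,u,v); H=cv2.cvtColor(im,cv2.COLOR_BGR2HSV)
C=tocut(P); k=(H[v,u,1]<50)&(abs(P[:,2]-.041)<.006)&(C[:,0]<0); C=tocut(plane(s,u[k],v[k],.042))
for a in (10,30,45,100,120): j=abs(C[:,1]-a)<4; print('bed x at y',a,C[j,0].min() if j.any() else None,C[j,0].max() if j.any() else None)
print('bed y ext',C[:,1].max())
k=(H[v,u,1]<60)&(P[:,2]>.055)&(P[:,2]<.085); C=tocut(P[k]); j=abs(C[:,0]+35)<12; print('stop arm top',C[j].min(0),C[j].max(0),np.percentile(P[k][j,2],[5,50,95]),np.percentile(C[j,1],[5,50,95]))
E
```

```text
[0.01268349 0.01840592 0.02059457]
[ 296   98   20  170 3087]
((446.9716796875, 53.613304138183594), (19.410093307495117, 182.59951782226562), 9.374064445495605) [[422.5, 142.10000610351562], [452.29998779296875, -38.0], [471.3999938964844, -34.900001525878906], [441.70001220703125, 145.3000030517578]]
[(np.uint8(13), np.uint8(157), np.uint8(236)), (np.uint8(12), np.uint8(159), np.uint8(170)), (np.uint8(11), np.uint8(177), np.uint8(141)), (np.uint8(11), np.uint8(191), np.uint8(184)), (np.uint8(11), np.uint8(171), np.uint8(192)), (np.uint8(11), np.uint8(184), np.uint8(204)), (np.uint8(11), np.uint8(177), np.uint8(163)), (np.uint8(13), np.uint8(158), np.uint8(237)), (np.uint8(13), np.uint8(158), np.uint8(238))]
[(np.uint8(13), np.uint8(159), np.uint8(233)), (np.uint8(13), np.uint8(158), np.uint8(231)), (np.uint8(11), np.uint8(178), np.uint8(123)), (np.uint8(11), np.uint8(188), np.uint8(179)), (np.uint8(11), np.uint8(184), np.uint8(183)), (np.uint8(11), np.uint8(186), np.uint8(203)), (np.uint8(11), np.uint8(181), np.uint8(165)), (np.uint8(13), np.uint8(161), np.uint8(224)), (np.uint8(13
[... 155 characters left out ...]
, np.uint8(126)), (np.uint8(11), np.uint8(190), np.uint8(177)), (np.uint8(11), np.uint8(186), np.uint8(177)), (np.uint8(11), np.uint8(187), np.uint8(202)), (np.uint8(11), np.uint8(186), np.uint8(160)), (np.uint8(13), np.uint8(161), np.uint8(220)), (np.uint8(13), np.uint8(157), np.uint8(234))]
bed x at y 10 -61.78811059384985 -11.40541660282663
bed x at y 30 -61.626357120294266 -12.02304577711817
bed x at y 45 -61.22930600980501 -12.025212012600777
bed x at y 100 -61.4033111184438 -11.082118055341892
bed x at y 120 None None
bed y ext 106.68413858510813
stop arm top [-46.96010857  46.17295371] [-23.1328319   58.58052781] [0.06784491 0.06947998 0.07072468] [46.88315243 52.33302346 57.81997555]
```

```bash
cat >> h.py <<'E'
def tips(x,y,z,head):
    s=sense(); M=R.from_quat(s['tool_rot']).as_matrix(); tip=s['tcp_pos']*1000+M[:,2]*173.4
    d=M.T@(np.array([x,y,z])-tip); h=np.degrees(np.arctan2(M[1,1],M[0,1])); t=(h-head+90)%180-90
    print('tip',tip.round(1),'cut',tocut(tip/1000).round(1),'jaw',h.round(2),'F',s['force'].round(1),'Fcut',(s['force'][:2]@np.c_[EX,EY]).round(1),'gap',round(s['finger_gap'],3),'t',s['t'],'\nSHIFT',d.round(1),'TURN',t.round(2))
E
python3 -c "
from h import *
tips(447,53.6,5,9.37)"
```

```text
tip [453.2  51.3 160. ] cut [-180.3   -8.9] jaw 9.27 F [ 0.5  0.3 -0.9] Fcut [0.5 0.4] gap 1.003 t 9.55 
SHIFT [  3.6  -7.9 154.9] TURN -0.1
```

Emit:
servo_tool(
  rows=[
    [[4,-8,45],0,1],
    [[4,-8,90],0,0.4],
    [[4,-8,130],0,0.2],
    [[4,-8,150],0,0],
    [[4,-8,155],0,-0.2],
    [[4,-8,155],0,-0.3],
    [[4,-8,155],0,-0.3],
  ],
  force=20,
)

```text
t: 10.25
tcp_pos: [0.4448, 0.0539, 0.1791]
tool_rot: [0.648, 0.762, 0.005, 0.006]
force: [-0.6, -0.4, 0.2]
finger_gap: 0.35
```

```bash
python3 -c "
from h import *
tips(447,53.6,5,9.37); s=grab('wrist','w3')"
```

```text
tip [447.5  53.9   5.7] cut [-186.3   -7.2] jaw 9.29 F [-0.6 -0.4  0.2] Fcut [-0.5 -0.5] gap 0.35 t 10.25 
SHIFT [-0.2 -0.6  0.7] TURN -0.08
```

View pics/w3.png

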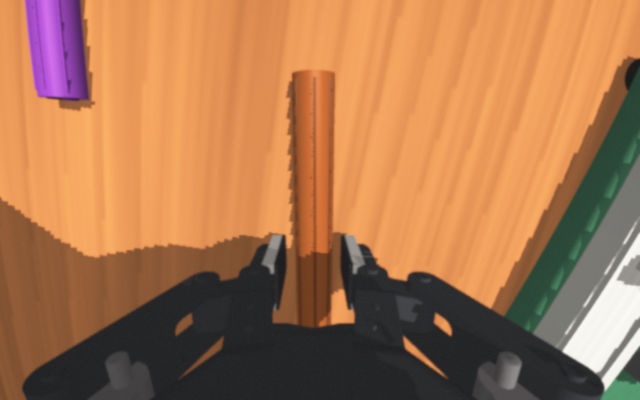

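The quill, at columns 293–334, sits centred between the pads at about (275,250) and (350,250). I close on it and lift.

Emit:
servo_tool(
  rows=[
    [[0,-0.5,0],0,-0.6],
    [[0,-0.5,0],0,-0.8],
    [[0,-0.5,0],0,-1],
    [[0,-0.5,0],0,-1],
    [[0,-0.5,-10],0,-1],
    [[0,-0.5,-40],0,-1],
    [[0,-0.5,-85],0,-1],
    [[0,-0.5,-85],0,-1],
  ],
  force=25,
)

```text
t: 11.1
tcp_pos: [0.444, 0.0539, 0.2689]
tool_rot: [0.647, 0.762, 0.008, 0.01]
force: [0.6, -0.4, -0.2]
finger_gap: 0.219
```

```bash
python3 -c "
from h import *
s=grab('wrist','w4')
v,u=np.mgrid[0:400,270:360].reshape(2,-1)
P=pts(s,u,v); k=(P[:,2]>.07)&(v<260)&(P[:,2]<.13); print(k.sum(),P[k].min(0).round(3),P[k].max(0).round(3))
M=R.from_quat(sense()['tool_rot']).as_matrix(); tip=sense()['tcp_pos']+M[:,2]*.1734
L=(P[k]-tip)@M*1000; print('tool-frame x max(end)',np.percentile(L[:,0],[90,99,100]),'y by x');
for a in (20,40,60,80): j=abs(L[:,0]-a)<5; print(a,j.sum(),L[j,1].mean().round(1),np.percentile(L[j,2],[5,50]).round(1))
tips(*fromcut(-35,-52),90,-9.37)"
```

```text
8473 [0.424 0.051 0.097] [0.469 0.145 0.13 ]
tool-frame x max(end) [82.41959388 89.98695508 91.01282984] y by x
20 705 0.5 [-15.2 -13.3]
40 784 0.4 [-15.3 -13.4]
60 889 0.5 [-15.3 -13.4]
80 984 0.5 [-15.4 -13.4]
tip [447.5  53.7  93.7] cut [-186.2   -7.4] jaw 9.31 F [-0.2  0.  -1.1] Fcut [-0.2  0. ] gap 0.217 t 11.15 
SHIFT [-90.6 128.9   7.1] TURN 18.68
```

Emit:
servo_tool(
  rows=[
    [[-25,35,0],5,-1],
    [[-50,70,0],10,-1],
    [[-75,105,0],15,-1],
    [[-91,129,0],18.7,-1],
    [[-91,129,0],18.7,-1],
    [[-91,129,5],18.7,-1],
  ],
)

```text
t: 11.75
tcp_pos: [0.5853, -0.0153, 0.2643]
tool_rot: [0.763, 0.647, 0.008, 0.007]
force: [-1.1, 0.3, -1.1]
finger_gap: 0.223
```

```bash
cat > q.py <<'E'
from h import *
import sys
s=grab('wrist','wq'); st=sense(); im=s['image']; H=cv2.cvtColor(im,cv2.COLOR_BGR2HSV)
M=R.from_quat(st['tool_rot']).as_matrix(); tip=st['tcp_pos']+M[:,2]*.1734
v,u=np.mgrid[0:400,0:640].reshape(2,-1); P=pts(s,u,v); L=(P-tip)@M*1000; C=tocut(P); Z=P[:,2]*1000
hh=H[v,u].astype(int); br=(hh[:,0]<18)&(hh[:,1]>120)
k=br&(abs(L[:,1])<14)&(L[:,0]>15)&(L[:,0]<110)&(L[:,2]<0)&(L[:,2]>-20); 
print('quill end toolx',np.percentile(L[k,0],[99,100]).round(1),'end cut y',np.percentile(C[k,1],[98,99.5,100]).round(1),'top z',np.percentile(Z[k],[50,90]).round(1))
for a in (20,50,80): j=k&(abs(L[:,0]-a)<4); print(' x~',a,'cutx mid',((C[j,0].min()+C[j,0].max())/2).round(1),'w',np.ptp(C[j,0]).round(1),'z',np.percentile(Z[j],90).round(1))
g=(hh[:,1]<70)
k=g&(abs(Z-42)<5)&(C[:,0]<0)&(C[:,0]>-75)
for a in (0,20,35): j=k&(abs(C[:,1]-a)<4); print(' bed x at',a,np.percentile(C[j,0],[1,99]).round(1) if j.any() else None)
k=g&(Z>62)&(Z<80)&(abs(C[:,0]+35)<12); print('stop top y',np.percentile(C[k,1],[0,1,5,99]).round(1) if k.any() else None)
tips(*fromcut(-35,-52),44.7,-9.37)
E
python3 q.py
```

```text
quill end toolx [89.9 90.7] end cut y [37.1 38.  38.5] top z [102.9 104.4]
 x~ 20 cutx mid -36.1 w 18.4 z 104.1
 x~ 50 cutx mid -36.1 w 18.5 z 104.4
 x~ 80 cutx mid -36.3 w 17.9 z 104.6
 bed x at 0 [-56.8 -12.2]
 bed x at 20 [-56.9 -12. ]
 bed x at 35 [-57.2 -11.8]
stop top y [45.7 45.9 46.1 57.5]
tip [587.2 -14.7  89.9] cut [-37.4 -52.1] jaw -9.38 F [-1.   0.8 -1.2] Fcut [-1.2  0.6] gap 0.221 t 11.8 
SHIFT [-0.   1.6 45.2] TURN -0.01
```

View pics/wq.png

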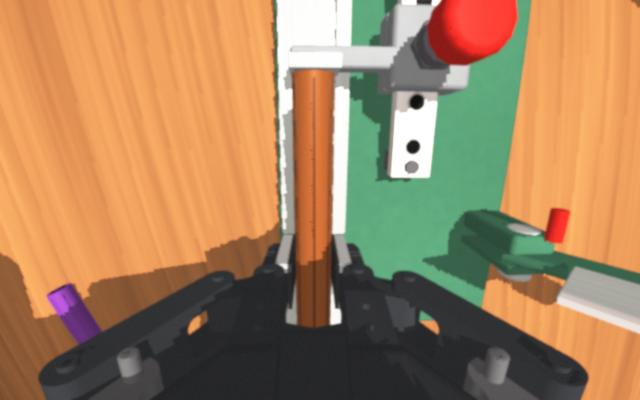

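The quill hangs above the bed, at columns 295–332, with its end at row 68 and the stop face ahead at row 67. Two free holes show on the knife side of the stop at (417,101) and (413,147), which puts the stop at hole 1. I lower the quill.

Emit:
servo_tool(
  rows=[
    [[0,1.5,15],0,-1],
    [[0,1.5,30],0,-1],
    [[0,1.5,40],0,-1],
    [[0,1.5,43],0,-1],
    [[0,1.5,43],0,-1],
  ],
)

```text
t: 12.3
tcp_pos: [0.5854, -0.0145, 0.2198]
tool_rot: [0.762, 0.647, 0.006, 0.004]
force: [-1.2, -0.2, 1.9]
finger_gap: 0.219
```

```bash
python3 q.py
```

```text
quill end toolx [90.3 91. ] end cut y [37.9 38.9 39.3] top z [58.7 60.2]
 x~ 20 cutx mid -37.5 w 18.1 z 60.1
 x~ 50 cutx mid -37.4 w 18.0 z 60.3
 x~ 80 cutx mid -37.5 w 18.1 z 60.3
 bed x at 0 [-57.1 -11.9]
 bed x at 20 [-57.1 -11.8]
 bed x at 35 [-57.1 -11.8]
stop top y [-62.  -58.9 -46.7  57.5]
tip [588.1 -14.3  46.4] cut [-36.5 -51.7] jaw -9.35 F [-2.4  0.8  1.6] Fcut [-2.5  0.4] gap 0.217 t 12.35 
SHIFT [-0.3  1.5  1.7] TURN 0.02
```

Emit:
servo_tool(
  rows=[
    [[0,1,-0.7],0,-1],
    [[0,2.5,-0.7],0,-1],
    [[1,2.5,-0.7],0,-1],
    [[3,2.5,-0.7],0,-1],
    [[4.5,2.5,-0.7],0,-1],
    [[4.5,2.5,-0.2],0,-1],
  ],
)

```text
t: 12.95
tcp_pos: [0.5887, -0.0102, 0.22]
tool_rot: [0.762, 0.647, 0.006, 0.005]
force: [0.2, -0.1, -1.0]
finger_gap: 0.221
```

```bash
python3 q.py
```

```text
quill end toolx [90.4 93.1] end cut y [42.6 43.6 46.1] top z [59.1 60.5]
 x~ 20 cutx mid -34.8 w 17.9 z 60.4
 x~ 50 cutx mid -34.8 w 18.1 z 60.5
 x~ 80 cutx mid -34.7 w 18.3 z 60.6
 bed x at 0 [-57. -12.]
 bed x at 20 [-57.3 -12. ]
 bed x at 35 [-57.3 -11.9]
stop top y [-57.5 -54.2 -41.9  57.4]
tip [591.3 -10.1  46.5] cut [-34. -47.] jaw -9.34 F [-0.6  0.8 -0.6] Fcut [-0.8  0.7] gap 0.214 t 13.0 
SHIFT [-5.  -1.   1.8] TURN 0.03
```

Emit:
servo_tool(
  rows=[
    [[0.3,0,0],0,-1],
    [[0.6,0,0],0,-1],
    [[0.9,0,0],0,-1],
    [[1.2,0,0],0,-1],
    [[1.5,0,0],0,-1],
  ],
)

```text
t: 13.5
tcp_pos: [0.5889, -0.0088, 0.2199]
tool_rot: [0.762, 0.647, 0.006, 0.005]
force: [-0.1, -0.2, -0.2]
finger_gap: 0.216
```

Emit:
servo_tool(
  rows=[
    [[0.2,0,0],0,-1],
    [[0.4,0,0],0,-1],
    [[0.6,0,0],0,-1],
  ],
)

```text
t: 13.8
tcp_pos: [0.589, -0.0082, 0.22]
tool_rot: [0.762, 0.647, 0.006, 0.005]
force: [0.3, -0.0, -0.5]
finger_gap: 0.217
```

```bash
python3 q.py
```

```text
quill end toolx [90.1 91. ] end cut y [44.6 45.5 46.1] top z [59.  60.5]
 x~ 20 cutx mid -34.8 w 17.9 z 60.4
 x~ 50 cutx mid -34.9 w 18.1 z 60.5
 x~ 80 cutx mid -34.7 w 18.5 z 60.7
 bed x at 0 [-57.  -12.2]
 bed x at 20 [-57.3 -12. ]
 bed x at 35 [-57.2 -11.9]
stop top y [-55.5 -52.  -40.5  57.8]
tip [591.7  -8.   46.6] cut [-34.  -44.8] jaw -9.34 F [ 0.3 -0.8 -0.3] Fcut [ 0.4 -0.7] gap 0.221 t 13.85 
SHIFT [-7.2 -1.   1.8] TURN 0.03
```

Emit:
servo_tool(
  rows=[
    [[0.2,0,0],0,-1],
    [[0.4,0,0],0,-1],
    [[0.6,0,0],0,-1],
  ],
)

```text
t: 14.15
tcp_pos: [0.5891, -0.0078, 0.2199]
tool_rot: [0.762, 0.647, 0.006, 0.005]
force: [-0.2, -1.9, -0.2]
finger_gap: 0.221
```

Emit:
servo_tool(
  rows=[
    [[0.2,0,0],0,-1],
    [[0.4,0,0],0,-1],
    [[0.6,0,0],0,-1],
  ],
)

```text
t: 14.45
tcp_pos: [0.5892, -0.0072, 0.2199]
tool_rot: [0.762, 0.647, 0.006, 0.005]
force: [-0.2, -0.8, -0.1]
finger_gap: 0.221
```

Emit:
servo_tool(
  rows=[
    [[0.2,0,0],0,-1],
    [[0.4,0,0],0,-1],
    [[0.6,0,0],0,-1],
  ],
)

```text
t: 14.75
tcp_pos: [0.5893, -0.0067, 0.22]
tool_rot: [0.762, 0.647, 0.006, 0.005]
force: [-0.6, -2.3, -0.3]
finger_gap: 0.216
```

```bash
python3 q.py
```

```text
quill end toolx [90.2 90.9] end cut y [46.1 47.  47.4] top z [59.  60.5]
 x~ 20 cutx mid -34.9 w 18.0 z 60.5
 x~ 50 cutx mid -34.9 w 18.1 z 60.5
 x~ 80 cutx mid -34.7 w 18.5 z 60.6
 bed x at 0 [-57.  -12.2]
 bed x at 20 [-57.2 -11.9]
 bed x at 35 [-57.2 -11.9]
stop top y [-54.  -50.6 -38.   59.1]
tip [591.9  -6.7  46.6] cut [-34.  -43.5] jaw -9.33 F [-0.3 -2.1  1.2] Fcut [ 0.  -2.1] gap 0.219 t 14.8 
SHIFT [-8.5 -1.1  1.8] TURN 0.04
```

Emit:
servo_tool(
  rows=[
    [[0.2,0,0.2],0,-1],
    [[0.4,0,0.4],0,-1],
    [[0.6,0,0.5],0,-1],
    [[0.6,0,0.5],0,-1],
  ],
)

```text
t: 15.2
tcp_pos: [0.5893, -0.0065, 0.2198]
tool_rot: [0.762, 0.647, 0.006, 0.005]
force: [-1.8, -4.7, 3.2]
finger_gap: 0.214
```

```bash
python3 q.py; python3 kn.py | head -1
```

```text
quill end toolx [90.2 90.9] end cut y [46.2 47.  47.5] top z [58.7 60.3]
 x~ 20 cutx mid -34.8 w 18.0 z 60.2
 x~ 50 cutx mid -34.9 w 18.1 z 60.3
 x~ 80 cutx mid -34.7 w 18.4 z 60.4
 bed x at 0 [-56.9 -12.1]
 bed x at 20 [-57.2 -12. ]
 bed x at 35 [-57.3 -11.9]
stop top y [-53.5 -50.6 -38.7  59.1]
tip [591.9  -6.5  46.4] cut [-33.9 -43.4] jaw -9.3 F [-2.  -4.9  4.2] Fcut [-1.2 -5.1] gap 0.222 t 15.25 
SHIFT [-8.6 -1.1  1.7] TURN 0.07Traceback (most recent call last):
  File "kn.py", line 3, in <module>
    M=np.zeros_like(m); M[140:172,350:376]=m[140:172,350:376]; v,u=np.where(M); P=pts(s,u,v)
                                                                                  ~~~^^^^^^^
  File "h.py", line 13, in pts
    z=s['z_map'][np.int32(v),np.int32(u)]; P=ray(s,u,v)*z[:,None]
                                             ~~~^^^^^^^
  File "h.py", line 9, in ray
    p=cv2.undistortPoints(np.array(np.stack([u,v],-1),float).reshape(-1,1,2),K,np.array([s['k1'],0,0,0.]))[:,0]
      ~~~~~~~~~~~~~~~~~~~^^^^^^^^^^^^^^^^^^^^^^^^^^^^^^^^^^^^^^^^^^^^^^^^^^^^^^^^^^^^^^^^^^^^^^^^^^^^^^^^^
cv2.error: OpenCV(4.12.0) /io/opencv/modules/calib3d/src/undistort.dispatch.cpp:347: error: (-215:Assertion failed) CV_IS_MAT(_src) && CV_IS_MAT(_dst) && (_src->rows == 1 || _src->cols == 1) && (_dst->rows == 1 || _dst->cols == 1) && _src->cols + _src->rows - 1 == _dst->rows + _dst->cols - 1 && (CV_MAT_TYPE(_src->type) == CV_32FC2 || CV_MAT_TYPE(_src->type) == CV_64FC2) && (CV_MAT_TYPE(_dst->type) == CV_32FC2 || CV_MAT_TYPE(_dst->type) == CV_64FC2) in function 'cvUndistortPointsInternal'
```

There is 5 N of steady contact on the stop with the quill on the floor. I release gently, then retreat up.

Emit:
servo_tool(
  rows=[
    [[0,0,0],0,-0.5],
    [[0,0,0],0,-0.3],
    [[0,0,0],0,-0.1],
    [[0,0,0],0,0],
    [[0,0,-20],0,0],
    [[0,0,-60],0,0],
    [[0,0,-110],0,0],
    [[0,0,-110],0,0],
  ],
)

```text
t: 16.1
tcp_pos: [0.59, -0.0065, 0.3362]
tool_rot: [0.762, 0.647, 0.01, 0.01]
force: [1.1, 0.0, 0.4]
finger_gap: 0.503
```

Emit:
servo_tool(
  rows=[
    [[50,-30,-10],0,0],
    [[100,-70,-10],0,0],
    [[120,-110,-10],0,0],
    [[120,-150,-10],0,0],
    [[120,-200,-10],0,0],
    [[120,-200,-10],0,0],
  ],
)

```text
t: 16.7
tcp_pos: [0.4036, 0.1454, 0.3391]
tool_rot: [0.761, 0.649, 0.005, 0.006]
force: [0.6, -0.8, -1.2]
finger_gap: 0.501
```

```bash
python3 - <<'E'
from h import *
s=grab('top','t9'); im=s['image']; s0=load('top0')
cv2.imwrite('pics/t9c.png',cv2.resize(im[70:215,150:390],None,fx=3,fy=3,interpolation=cv2.INTER_CUBIC))
v,u=np.mgrid[85:180,255:385].reshape(2,-1); P=pts(s,u,v); C=tocut(P); Z=P[:,2]*1000; h=cv2.cvtColor(im,cv2.COLOR_BGR2HSV)[v,u].astype(int)
k=(h[:,0]<18)&(h[:,1]>110)&(Z>48)&(Z<66)&(abs(C[:,0]+35)<18); Q=tocut(plane(s,u[k],v[k],.055)); print('quill',k.sum(),np.percentile(Z[k],[50,95]),cv2.minAreaRect(np.float32(Q)),Q[:,1].min(),Q[:,1].max())
k=(h[:,1]<70)&(Z>60)&(Z<80)&(abs(C[:,0]+35)<14); D=tocut(plane(s,u[k],v[k],.07)); print('stop top y',D[:,1].min(),D[:,1].max())
k=((h[:,0]<6)|(h[:,0]>174))&(h[:,1]>150)&(C[:,1]>20)&(Z>95); print('knob',np.percentile(Z[k],[50,75,90]),tocut(plane(s,u[k].mean(),v[k].mean(),.112)))
print(cv2.absdiff(im,s0['image'])[130:215,435:490].max(2).mean(),cv2.absdiff(im,s0['image'])[150:200,150:200].max(2).mean())
tips(0,0,0,0)
E
python3 kn.py|head -1
```

```text
quill 410 [58.49380069 62.21909779] ((-33.67311477661133, -43.137794494628906), (180.19004821777344, 18.89238929748535), 89.8742904663086) -133.2155672483733 46.95768064245029
stop top y -118.54320565195266 57.82311289035075
knob [115.18446832 116.80873657 117.75818151] [[30.05927431 57.99581496]]
11.89283422459893 10.2928
tip [410.7 144.6 166.5] cut [-237.4   76.2] jaw -9.14 F [-0.1 -0.3 -0.5] Fcut [-0.1 -0.3] gap 0.503 t 16.75 
SHIFT [-208.1 -386.1  157.9] TURN -9.14
knob z med 115.8 92
```

View pics/t9c.png

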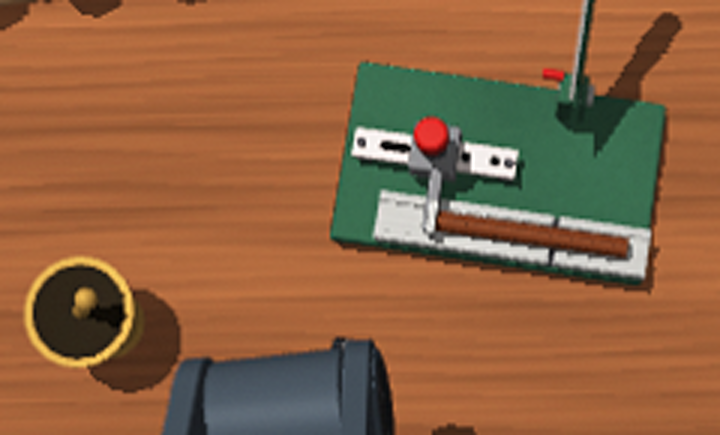

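The quill lies centred in the bed at about (440–630, 215–250), with its end on the stop face at (437,220). The plunger is home and the arm is clear. I hand in.

```bash
python3 -c "
from h import *
sign_off()"
```

```text
the job is handed in; nothing more can be done
```

The cutter is set up and the job is handed in at about 17 s of the 58 s allowed; `sign_off` gives no verdict, so what follows rests on my own checks.

**Stop:** I pulled the knob and carried the stop to just short of the first hole. Then I let the pin ride and nudged the stop until it snapped in. The knob top went from about 124 mm back to about 116 mm, its home height. The knob now stands at cutter y ≈ 58, which matches the first hole measured at 58.5. The highest push I read while nudging was about 6 N.

**Quill:** I laid it in the bed across the knife gap and slid it up until I read about 5 N on the stop, then released it. The last top view has its middle at x ≈ -33.7 mm in the cutter's frame (bed centre line -35). It is parallel to the bed within about 0.15°, and its end is at y ≈ 47, at the stop face.

**Checks that were weak or failed:**
- **Contact force:** it was read only at the wrist while I still held the quill, because I cannot measure it after release.
- **Pin clearance:** light pressing moved the stop about 1 mm, which I take to be the pin's play in the hole.
- **Final stop-face reading:** the automatic edge reading failed at the end because it picked up other steel. The face position rests on the earlier wrist view plus that 1 mm shift.
- **Knob height:** one check failed because the arm blocked the side camera. It was repeated successfully after retreating.
- **Bystanders:** I never reached near the jar, tin or mortar. I only compared pictures of them roughly rather than measuring their positions again.

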